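Release a jammed seat catch through the cowl slot

TASK

The lock cable of this motorcycle tail unit is broken and the seat is locked down. Take the long release rod from the tool stand by its handle, feed it through the narrow slot in the tail cowl, feel for the hidden catch tab and press it gently until the seat springs up, then stand the rod back upright in its own hole in the stand. Do not force anything with the rod, as the cowl cracks and the catch bends, do not press or pull on the tail unit or seat with the hand, and leave the other tools and parts where they are.

Things in the scene. Friction and masses are not known exactly. Their poses are not given: they have to be found in the camera images.
- slot (a point): Centre of the slot's mouth, level with the flat top of the grey tail cowl, 125 mm above the bench. The slot is a straight opening 120 mm long (x axis) and 15 mm wide (y axis) through the 4 mm cowl, hollow below. +y points to the seat: its rear edge is 32 mm from here and its top 65 mm above the cowl (40 mm more once sprung up). z is up. The end towards -y has the tail lamp.
- slot_floor (a point): Floor inside the cowl, 85 mm straight below slot. Over it, hidden, sits the catch: an upright steel U bracket clamped in slotted holes, its middle anywhere up to 36 mm either side of the slot's centre along x. Two cheeks, 3.5 mm plates 14 mm apart inside (21 mm overall in x), span the slot's whole width; top edges 19 to 26 mm, feet 62 to 74 mm below the cowl's top. Beside it all is empty.
- tail: The whole motorcycle tail unit, fixed; origin on the bench straight below slot, same axes. Between the catch's cheeks, 6 mm below their top edges, lies the tab, a flat plate 10 mm wide in x under the slot's whole width. Pressed down it gives against a spring (4 N at first, 9 N at the end), lets the seat go after some 8 mm, meets a hard stop after 10 mm, and springs back when let go.
- seat (a joint): Angle of the seat about its front hinge (rad): 0 to 0.04 while locked down; it springs up by itself to about 0.16 and stays there when the catch lets go.
- rod_handle (a point): Centre of the release rod's handle. The rod is the tallest tool in the stand: a square dark wooden handle, 20 x 20 mm and 75 mm long, over a round steel shaft 8 mm thick; 170 mm long in all, about 90 g. z runs from tip to handle, x and y are square to the handle's faces. This point is 132.5 mm above the tip; the handle begins 95 mm above the tip. Hold it by the handle.
- rod_tip (a point): Centre of the flat round tip (8 mm across) of the release rod, at the bottom.
- rod: The release rod; origin at its tip, z along it towards the handle.
- stand: Tool stand: a fixed wooden block 60 mm (x) by 130 mm (y), 48 mm high, with three round holes 40 mm deep in its top, in a row along y. Origin at the centre of its underside.
- stand_hole0 (a point): Mouth of the release rod's own hole in the stand, 12 mm wide with a 2.5 mm chamfer, at the top face (48 mm above the bench), 40 mm from the block's centre towards its +y end. The rod's tip stands on the hole's bottom, 8 mm above the bench.
- drift: Bystander: short dark steel drift, 85 mm long, 16 mm thick at the head, standing loose in the stand's middle hole, 44 mm from the rod. Origin at its foot.
- piston: Bystander: aluminium piston, 67 mm across, 59 mm high, standing on the bench. Origin at the centre of its underside.
- gear: Bystander: steel gear 80 mm across, 24 mm high, lying flat on the bench. Origin at the centre of its underside.
- wrench: Bystander: open-ended wrench 170 mm long, lying flat on the bench along its x axis. Origin at the middle of its underside.
Mind the look-alikes: they are no part of the job. Leave any green or yellow look-alike of the rod alone.

How it is judged:
By the outcome, as a careful person would: the job done as asked, in the order asked, and still so for the second after the job is handed in, with the robot touching nothing.
It also fails if it takes over 58 s, if anything falls off the work surface, if the arm or the gripper's body presses on something with over 40 N, if the wrist force passes 120 N, or if a joint passes its speed limit or range.

ROBOT

A 6-joint arm with a two-finger parallel gripper is mounted at the origin on the work surface. World frame = base frame: x ahead of the robot, y to its left, z up, the work surface at z = 0. Lengths are in m, angles in rad, forces in N, time in s.
With the tool pointing down it reaches from about 0.375 to 0.9 m from the base axis. Payload 3.1 kg.
Tool frame: the origin (TCP) lies midway between the tips of the shut fingers; the grasp point (between the pads) lies manip.grip_depth behind it (manip.grip_depth is the distance from the TCP to the grasp point, in m); z points along the fingers, y is the direction in which the jaws open and shut (so a half turn about z gives the same grasp; the last joint's range is limited). The gripper opens to 85 mm and grips with 20 to 120 N. Pads are 22 mm wide; open, the fingers measure 114 mm over their backs; the gripper's body (76 mm by 85 mm) begins 54 mm behind the grasp point. The pads swing forward as they close: fully open they stand 13 mm farther back than shut.
Start: joints at [-1.345, 0.527, 1.433, -0, 1.181, -0.178], TCP at [0.246, -0.575, 0.231] pointing down, gripper open.
Joint ranges: [-3.08, 3.08], [-0.75, 2.2], [0.22, 2.44], [-1.43, 4.57], [0, 2.65], [-2.85, 2.85]. Speed limits (rad/s): [2.79, 2.79, 3.14, 3.14, 3.14, 3.14].

INTERFACE

Orientations are given as a unit quaternion [x, y, z, w].
In Python, from station import manip, vision gives the robot as it stands.
- The arm moves only by the shell command python3 -m crank 'ROWS' [FORCE]. ROWS is JSON, a list of rows, each an object with "grip": the closure, from 0 (fully open) to 1 (shut); "offset": the shift along the tool's x, y, z in mm, a list of three; "angular": the turn, a rotation vector about the tool's x, y, z in degrees, a list of three. A call has 1 to 10 rows; each row is the pose to reach, as a shift and turn from the pose commanded when the call began, along the tool's axes at that moment; what a row does not reach only later rows make up. A row lasts 1/10 s, in which the tool goes at most 50 mm and 8.59 degrees, less where a joint would pass 70% of its speed; a pose out of reach is approached as far as the arm can. A call with a gripper value outside its range is refused whole. The fingers move at their own pace and stop on an object; FORCE is the grip in N (left out, the last holds). Time passes only in rows, so rows that repeat a pose let the fingers close. It gives the time, the measured TCP pose, the force and the opening at its end, in the units of the state.
- manip.sense(): the state, without advancing time (a new reading comes with each control period).
- vision.snapshot(name): name is "scene" or "top" or "wrist"; returns a dict with "pixels" (480x640x3 uint8, red, green, blue), "intrinsics" (3x3 intrinsics, pixels), "R" (3x3) and "t" (3): a world point X has camera coordinates R X + t. Camera axes: x right, y down, z forward; pixel columns grow to the right and rows downward; lengths in m; the calibration is good to about 2 mm. A picture is of the moment at which its call begins. There is no depth.
- manip.sign_off(): hands the job in, once; it reports no verdict.
The state is a dict: "t": time; "q": joint angles; "qd": joint speeds; "tau": joint torques, N m; "tcp_pos": TCP position; "tool_rot": TCP orientation; "force": force on the tool from outside, world axes, zero at the start; "ft_torque": the same for the moment, N m; "finger_gap": opening from 0.0 (shut) to 1.0 (fully open).
Only numpy, scipy, OpenCV 4.12 (cv2) and the standard library are available. Lean on these libraries where they do the work, as an engineer would, in place of code of your own. Each camera call takes 0.05 s, during which the arm holds its last target.

## Working session

There is one attempt and no reset: what is moved stays moved. The work goes in short steps, Python scripts to look and compute and a shell command to move; the robot and the scene stay as the last step left them, time stands still between calls to the robot, and variables do not carry over. Pictures are saved under pics/ and viewed, and the job is handed in when it is done.

```bash
mkdir -p pics; ls
python3 - <<'E'
from station import manip, vision
import cv2
print(manip.sense(), manip.grip_depth)
for n in ["scene","top","wrist"]:
    s=vision.snapshot(n); cv2.imwrite(f"pics/{n}0.png",s["pixels"][:,:,::-1])
    print(n,s["intrinsics"].tolist(),s["R"].tolist(),s["t"].tolist())
E
```

```text
pics
{'t': 0.0, 'q': array([-1.34549941e+00,  5.28456291e-01,  1.43389681e+00, -2.11957903e-06,
        1.18138716e+00, -1.78487303e-01]), 'qd': array([-0.00016265,  0.0001491 , -0.00074147, -0.00012784, -0.00155397,
       -0.0009187 ]), 'tau': array([ 1.14397491e-03, -4.42340362e+01, -1.78024757e+01, -2.37701415e-04,
        8.57245177e-03, -1.21282866e-05]), 'tcp_pos': array([ 0.24543603, -0.57402115,  0.23034143]), 'tool_rot': array([ 9.79688274e-01,  2.00523647e-01, -2.61096694e-05, -1.07348878e-03]), 'force': array([ 0.48159211,  0.14369907, -0.27488259]), 'ft_torque': array([ 0.03492295,  0.04058801, -0.02220062]), 'finger_gap': 1.0032331432428383} 0.0187
scene [[512.9211850647897, 0.0, 311.29521867184184], [0.0, 512.9211850647897, 241.7027518930502], [0.0, 0.0, 1.0]] [[0.3800308712867706, 0.9249581702639749, -0.0053777440379602645], [0.7148108842239197, -0.29736913310460056, -0.6329431241996681], [-0.5870450891235155, 0.23669385699366619, -0.7741796183040638]] [-0.18559051523250114, -0.37678585304623874, 1.3985777883432757]
top [[439.5076409673837, 0.0, 320.15578999070965], [0.0, 439.5076409673837, 235.97381951549866], [0.0, 0.0, 1.0]] [[-0.024190785746597415, -0.9996711058566677, -0.008513871050771645], [-0.9852211671973, 0.025283930490663596, -0.16941066839291102], [0.16957021434011277, 0.004289868791727738, -0.9855087718708535]] [-0.026458760722023644, 0.6022873934923066, 1.0566581803620276]
wrist [[428.33406730817705, 0.0, 318.33472127524203], [0.0, 428.33406730817705, 236.73080430731198], [0.0, 0.0, 1.0]] [[0.39271735550442644, -0.9196580966713027, -0.0014366323573597867], [-0.8808300873503838, -0.3765850155087072, 0.28691825196844], [-0.2644077077241288, -0.11141234815417458, -0.9579539930366429]] [-0.6246480251025925, -0.03618160573391161, 0.3791698820209561]
```

View pics/scene0.png

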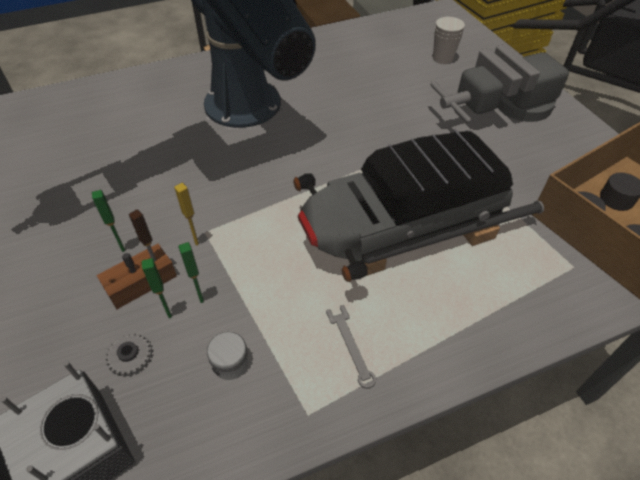

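View pics/top0.png

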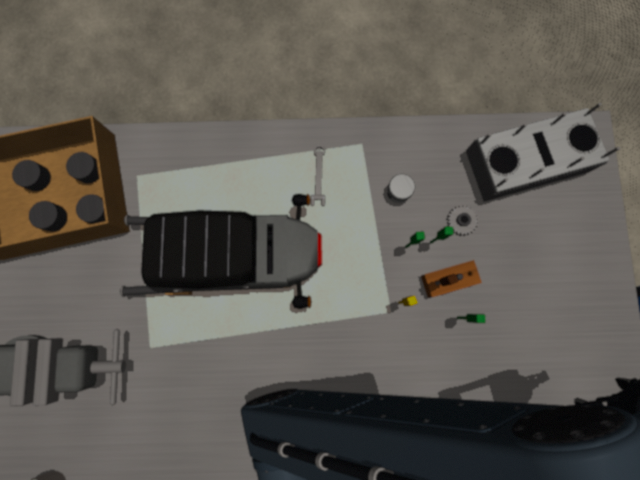

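View pics/wrist0.png

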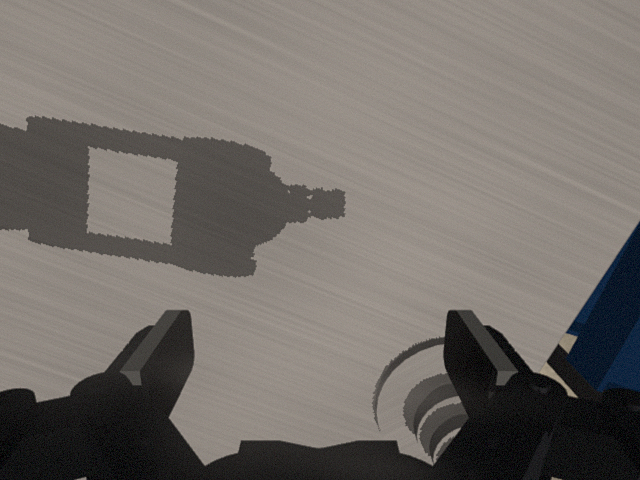

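In the scene picture, the possible rods are green at (104,205), (152,275) and (189,260), yellow at (185,200), dark brown in the stand at (141,226), and the short drift at (128,262). By the description it's the dark brown one. Next, close crops.

Run:
```python
import cv2
s=cv2.imread("pics/scene0.png");t=cv2.imread("pics/top0.png")
a=cv2.resize(s[170:320,80:220],None,fx=4,fy=4,interpolation=cv2.INTER_CUBIC); cv2.imwrite("pics/c1.png",a)
b=cv2.resize(t[220:340,390:510],None,fx=5,fy=5,interpolation=cv2.INTER_CUBIC); cv2.imwrite("pics/c2.png",b)
c=cv2.resize(t[190:310,220:340],None,fx=5,fy=5,interpolation=cv2.INTER_CUBIC); cv2.imwrite("pics/c3.png",c)
```

```text
(no output)
```

View pics/c1.png

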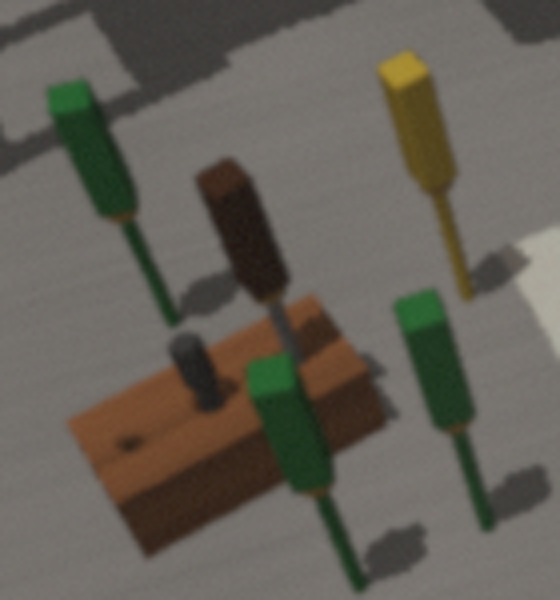

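View pics/c2.png

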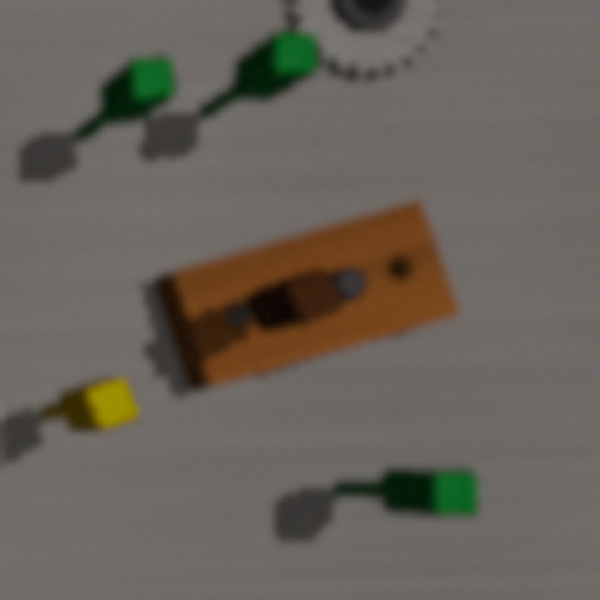

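View pics/c3.png

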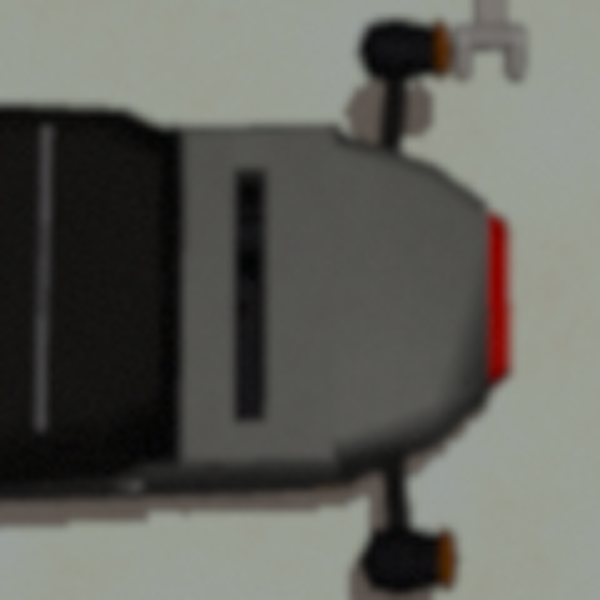

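```bash
cat > h.py <<'E'
import numpy as np, cv2, pickle
from station import manip, vision
from scipy.spatial.transform import Rotation as Ro
def snap(n,f):
    s=vision.snapshot(n); cv2.imwrite(f"pics/{f}.png",s["pixels"][:,:,::-1]); pickle.dump(s,open(f"pics/{f}.pkl","wb")); return s
def ld(f): return pickle.load(open(f"pics/{f}.pkl","rb"))
def onz(s,u,v,z):
    d=np.linalg.solve(s["intrinsics"],[u,v,1.]); R=np.array(s["R"]);t=np.array(s["t"])
    c=-R.T@t; w=R.T@d; return c+w*(z-c[2])/w[2]
def proj(s,X):
    p=s["intrinsics"]@(np.array(s["R"])@np.array(X)+s["t"]); return p[:2]/p[2]
def crop(f,box,k,out,gain=1):
    i=cv2.imread(f"pics/{f}.png"); x0,y0,x1,y1=box
    c=cv2.resize(i[y0:y1,x0:x1],None,fx=k,fy=k,interpolation=cv2.INTER_CUBIC)
    cv2.imwrite(f"pics/{out}.png",np.clip(c.astype(float)*gain,0,255).astype(np.uint8))
def tool(target,s=None):
    "mm offset in tool axes from measured tcp to world target"
    s=s or manip.sense(); return Ro.from_quat(s["tool_rot"]).inv().apply(np.array(target)-s["tcp_pos"])*1000
E
python3 - <<'E'
from h import *
np.set_printoptions(precision=4,suppress=True)
t=snap("top","top1"); s=snap("scene","scene1")
g=lambda x,y,b: (x/5+b[0],y/5+b[1])
for p in [(172,273),(420,203),(458,313),(205,385),(400,268)]: print("stand",onz(t,*g(*p,(390,220)),.048))
for p in [(250,172),(250,418),(250,295),(237,295),(265,295)]: print("slot",onz(t,*g(*p,(220,190)),.125))
print("seat/cowl edge",onz(t,*g(181,295,(220,190)),.125))
# scene view: slot
print("rodtop top", onz(t,*g(318,290,(390,220)),.178))
print("rodtop scene", onz(s,222/4+80,175/4+170,.178))
E
```

```text
stand [ 0.498  -0.2981  0.048 ]
stand [ 0.5298 -0.4239  0.048 ]
stand [ 0.4747 -0.4381  0.048 ]
stand [ 0.4425 -0.3108  0.048 ]
stand [ 0.4976 -0.4113  0.048 ]
slot [0.6195 0.0761 0.125 ]
slot [0.5032 0.0766 0.125 ]
slot [0.5608 0.0764 0.125 ]
slot [0.561  0.0824 0.125 ]
slot [0.5607 0.0693 0.125 ]
seat/cowl edge [0.5617 0.1087 0.125 ]
rodtop top [ 0.4789 -0.3315  0.178 ]
rodtop scene [ 0.479  -0.3292  0.178 ]
```

Run:
```python
from h import *
crop("scene1",(310,160,430,240),6,"c4",1.8)
crop("top1",(255,215,285,285),8,"c5",4)
```

```text
(no output)
```

View pics/c4.png

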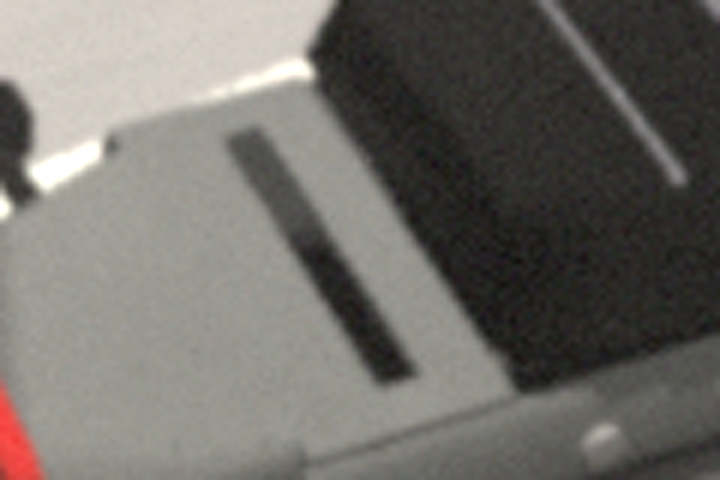

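View pics/c5.png

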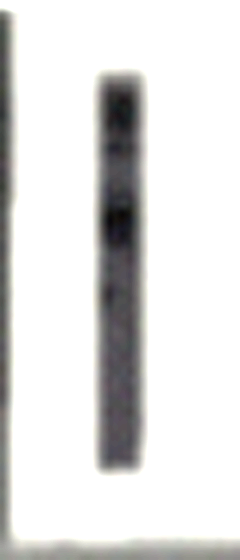

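The dark brown rod in the stand is confirmed. In the top view its top face is at about (453,278), and the slot centre is at (270,249). Next I work out the lookalike positions, the camera mount and the first move.

Run:
```python
from h import *
np.set_printoptions(precision=4,suppress=True)
t=ld("top1")
for n,p in dict(g1=(150,78),g2=(295,55),y=(112,402),g3=(455,493)).items(): print(n,onz(t,p[0]/5+390,p[1]/5+220,.17))
w=vision.snapshot("wrist"); s=manip.sense(); R=Ro.from_quat(s["tool_rot"]).as_matrix()
c=-np.array(w["R"]).T@w["t"]; print("cam in tool",R.T@(c-s["tcp_pos"]), "fwd",R.T@np.array(w["R"])[2], "right",R.T@np.array(w["R"])[0]); print(R)
print(tool([0.478,-0.330,0.26]))
```

```text
g1 [ 0.5761 -0.2658  0.17  ]
g2 [ 0.5849 -0.3315  0.17  ]
y [ 0.4329 -0.2403  0.17  ]
g3 [ 0.3902 -0.3865  0.17  ]
cam in tool [ 0.0739  0.0005 -0.1421] fwd [-0.2872  0.0001  0.9579] right [-0.0002  1.     -0.0002]
[[ 0.9196  0.3929 -0.0002]
 [ 0.3929 -0.9196  0.0007]
 [ 0.0001 -0.0007 -1.    ]]
[ 309.8272 -133.5081  -28.8887]
```

```bash
python3 -m crank '[{"grip":0,"offset":[40,-17,-35],"angular":[0,0,1]},{"grip":0,"offset":[85,-37,-35],"angular":[0,0,3]},{"grip":0,"offset":[130,-56,-35],"angular":[0,0,4]},{"grip":0,"offset":[175,-75,-35],"angular":[0,0,6]},{"grip":0,"offset":[220,-95,-35],"angular":[0,0,7]},{"grip":0,"offset":[265,-114,-35],"angular":[0,0,9]},{"grip":0,"offset":[310,-133,-35],"angular":[0,0,9]},{"grip":0,"offset":[310,-133,-35],"angular":[0,0,9]},{"grip":0,"offset":[310,-133,-35],"angular":[0,0,9]}]'
python3 -c "
from h import *
snap('wrist','w1')"
```

```text
t: 1.2
tcp_pos: [0.479, -0.3296, 0.2663]
tool_rot: [0.992, 0.125, -0.0, 0.0]
force: [-0.0, -0.7, 0.8]
finger_gap: 1.0
```

View pics/w1.png

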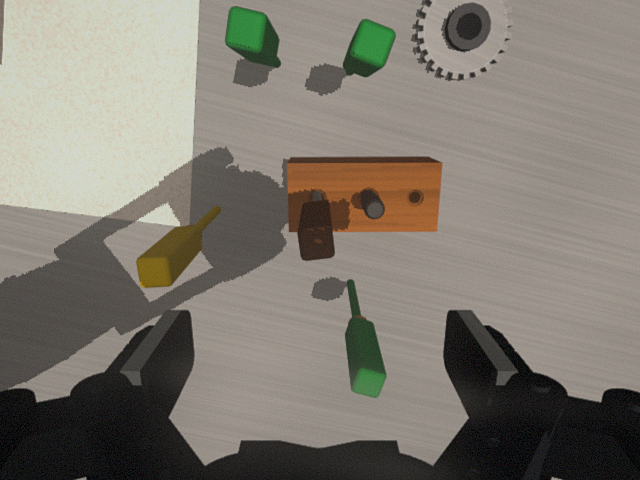

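The wrist view shows the brown rod at (317,245) in the stand's left hole. The drift is at (372,205), and the jaw axis is nearly parallel to the stand row.

```bash
python3 -c "
from h import *
crop('w1',(280,150,450,270),4.7,'c6',2)"
```

```text
(no output)
```

View pics/c6.png

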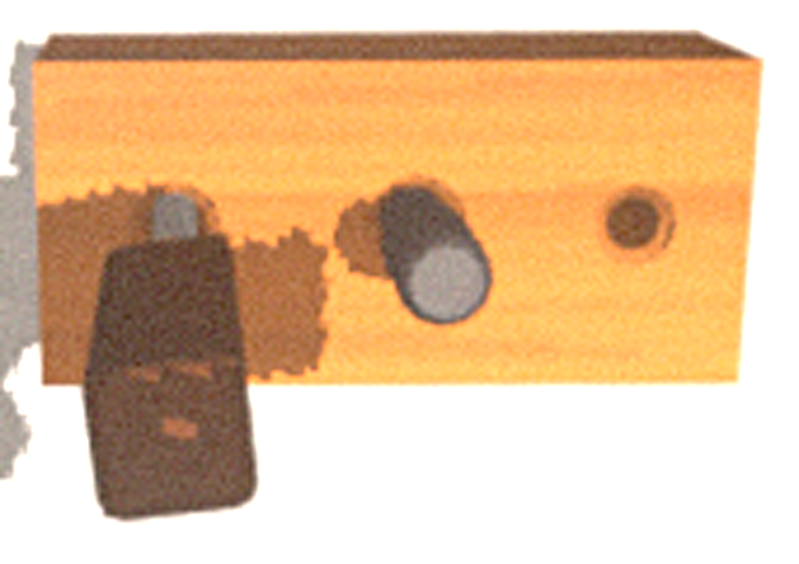

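Run:
```python
from h import *
np.set_printoptions(precision=4,suppress=True)
w=ld("w1"); g=lambda x,y,z: onz(w,x/4.7+280,y/4.7+150,z)
P=np.array([g(*p,.178) for p in [(85,372),(242,368),(255,495),(105,515)]]); print(P, "c",P.mean(0))
for a,b in [(0,1),(3,2),(0,3),(1,2)]: d=P[b]-P[a]; print(np.linalg.norm(d),np.degrees(np.arctan2(d[1],d[0])))
S=np.array([g(*p,.048) for p in [(33,58),(762,58),(740,382),(43,384)]]);print("stand",S,S.mean(0))
d=S[0]-S[1];d2=S[3]-S[2]; print([np.degrees(np.arctan2(e[1],e[0])) for e in(d,d2)])
print("hole2",g(637,222,.048)); u=d/np.linalg.norm(d); print("hole0 from hole2",g(637,222,.048)+.08*u*1.0, "from centre",S.mean(0)+.04*u)
print("shaft at 0.1:", g(180,240,.103))
q=manip.sense()["tool_rot"]; R=Ro.from_quat(q).as_matrix(); print("jaw",np.degrees(np.arctan2(R[1,1],R[0,1])), tool([P.mean(0)[0],P.mean(0)[1],.122]))
```

```text
[[ 0.4853 -0.3169  0.178 ]
 [ 0.4904 -0.3349  0.178 ]
 [ 0.4753 -0.3405  0.178 ]
 [ 0.4684 -0.3235  0.178 ]] c [ 0.4799 -0.3289  0.178 ]
0.01867267145574821 -74.19218156090864
0.018377750132418113 -67.66935719792465
0.018177490103045625 -158.79294252125428
0.01606156117612966 -159.56209656504794
stand [[ 0.5024 -0.2973  0.048 ]
 [ 0.5344 -0.4229  0.048 ]
 [ 0.4766 -0.4386  0.048 ]
 [ 0.4441 -0.3128  0.048 ]] [ 0.4894 -0.3679  0.048 ]
[np.float64(104.29964836783537), np.float64(104.4632767815807)]
hole2 [ 0.5007 -0.4106  0.048 ]
hole0 from hole2 [ 0.4809 -0.333   0.048 ] from centre [ 0.4795 -0.3291  0.048 ]
shaft at 0.1: [ 0.4882 -0.3279  0.103 ]
jaw -75.80630282380095 [  2.037   -1.334  144.2439]
```

```bash
python3 -m crank '[{"grip":0,"offset":[0,0,45],"angular":[0,0,-5]},{"grip":0,"offset":[0,0,90],"angular":[0,0,-5]},{"grip":0,"offset":[0,0,125],"angular":[0,0,-5]},{"grip":0,"offset":[0,0,139],"angular":[0,0,-5]},{"grip":0.5,"offset":[0,0,139],"angular":[0,0,-5]},{"grip":0.6,"offset":[0,0,139],"angular":[0,0,-5]}]' 20
python3 -c "
from h import *
snap('wrist','w2')"
```

```text
t: 1.85
tcp_pos: [0.4778, -0.3322, 0.1276]
tool_rot: [0.986, 0.165, 0.0, 0.0]
force: [-0.0, 1.2, 0.0]
finger_gap: 0.693
```

View pics/w2.png

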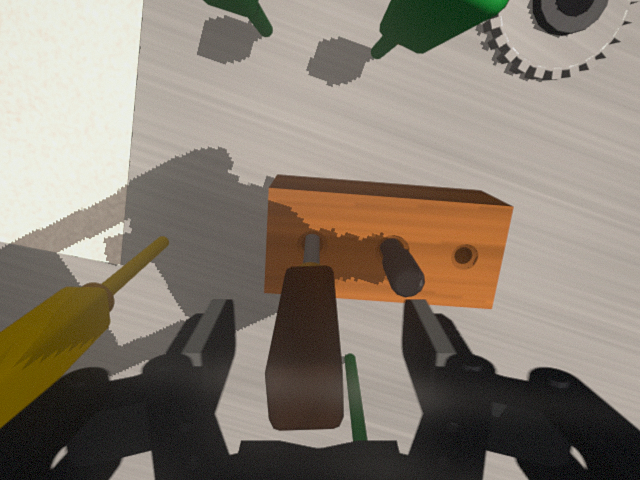

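The open pads straddle the handle. The handle is about 3 mm left of the jaw centre (305 px against 318) and turned by about 2.5°. I'll correct both, then close.

```bash
python3 -m crank '[{"grip":0.5,"offset":[2,-3,0],"angular":[0,0,-2.5]},{"grip":0.7,"offset":[2,-3,0],"angular":[0,0,-2.5]},{"grip":1,"offset":[2,-3,0],"angular":[0,0,-2.5]},{"grip":1,"offset":[2,-3,0],"angular":[0,0,-2.5]},{"grip":1,"offset":[2,-3,0],"angular":[0,0,-2.5]}]' 60
python3 -c "
from h import *
snap('wrist','w3')"
```

```text
t: 2.4
tcp_pos: [0.4799, -0.3279, 0.1289]
tool_rot: [0.982, 0.187, 0.001, 0.001]
force: [0.1, 0.9, 6.6]
finger_gap: 0.222
```

View pics/w3.png

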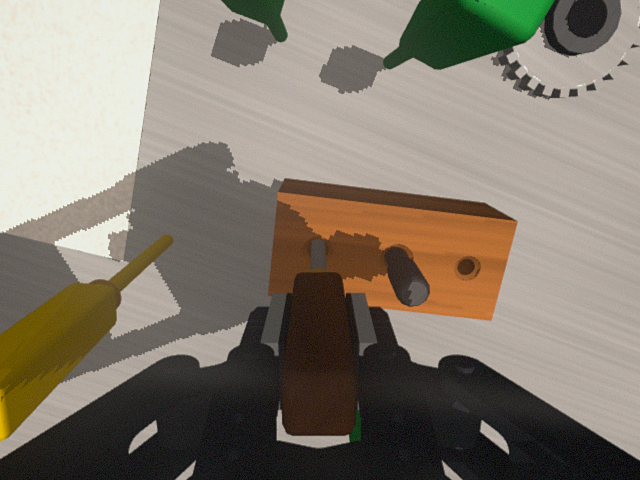

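```bash
python3 -c "
from h import *
pickle.dump(manip.sense(),open('grasp.pkl','wb')); print(manip.sense()['tcp_pos'],manip.sense()['tool_rot'],manip.sense()['force'])"
python3 -m crank '[{"grip":1,"offset":[0,0,-10],"angular":[0,0,0]},{"grip":1,"offset":[0,0,-25],"angular":[0,0,0]},{"grip":1,"offset":[0,0,-45],"angular":[0,0,0]},{"grip":1,"offset":[0,0,-80],"angular":[0,0,0]},{"grip":1,"offset":[0,0,-120],"angular":[0,0,0]},{"grip":1,"offset":[0,0,-155],"angular":[0,0,0]},{"grip":1,"offset":[0,0,-155],"angular":[0,0,0]}]'
python3 -c "
from h import *
np.set_printoptions(precision=4,suppress=True)
s=manip.sense();print(s['tcp_pos'],s['tool_rot'],s['force'])
snap('wrist','w4');snap('scene','s4');snap('top','t4')
g=s['tcp_pos']+Ro.from_quat(s['tool_rot']).apply([0,0,.12])
for n in ['s4','t4','w4']: print(n,proj(ld(n),g), proj(ld(n),s['tcp_pos']))"
```

```text
[ 0.47989108 -0.32789079  0.12888453] [9.82267394e-01 1.87480745e-01 6.62724340e-04 1.13941478e-03] [-0.80857043  0.37646655  7.22494713]
t: 3.15
tcp_pos: [0.4817, -0.3294, 0.2886]
tool_rot: [0.982, 0.188, 0.004, 0.005]
force: [-0.5, -0.8, -0.3]
finger_gap: 0.226
[ 0.4817 -0.3294  0.2886] [0.9822 0.1877 0.0036 0.0053] [-0.5479 -0.8313 -0.2596]
s4 [136.5809 219.0278] [116.8131 167.9435]
t4 [451.809  276.5673] [469.0229 272.2885]
w4 [317.3465 229.5777] [316.7606 318.1366]
```

```bash
python3 -c "
from h import *
crop('s4',(60,120,200,240),5,'c7',1.5);crop('t4',(400,230,500,310),7,'c8',1.5);crop('w4',(250,200,390,320),5,'c9',1.5)
a=np.hstack([cv2.resize(cv2.imread('pics/c7.png'),(400,343)),cv2.resize(cv2.imread('pics/c9.png'),(400,343))]);cv2.imwrite('pics/c10.png',a)"
```

```text
(no output)
```

View pics/c10.png

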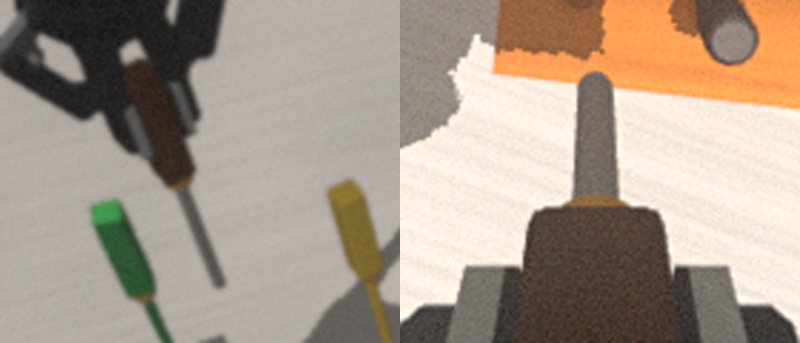

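View pics/w4.png

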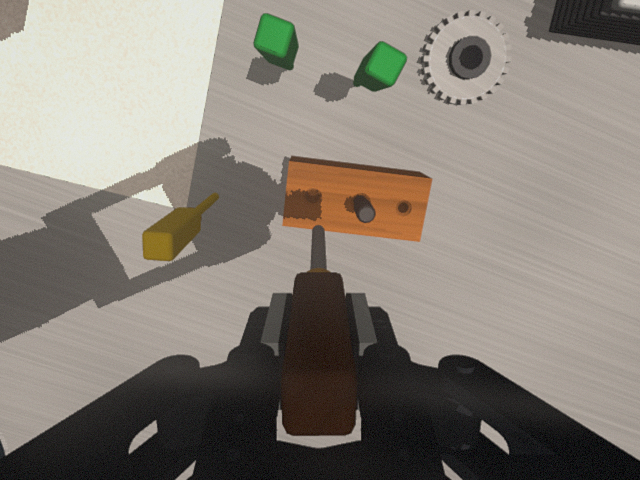

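The rod is lifted nearly on the tool axis: its tip is at (318,227) in the wrist view and I predicted (317,230). Before moving, I'll check the slot from the scene view.

Run:
```python
from h import *
np.set_printoptions(precision=4,suppress=True)
s=ld("scene1")
C=np.array([onz(s,x/6+310,y/6+160,.125) for x,y in [(228,142),(260,128),(414,374),(383,386)]]);print(C,C.mean(0)); d=(C[0]+C[1]-C[2]-C[3])/2;print(d)
c=[.561,.0766,.29]; print(tool(c)); R=Ro.from_quat(manip.sense()["tool_rot"]).as_matrix(); print(np.degrees(np.arctan2(R[1,0],R[0,0])))
```

```text
[[0.5062 0.0724 0.125 ]
 [0.5043 0.0851 0.125 ]
 [0.6216 0.0825 0.125 ]
 [0.6223 0.0714 0.125 ]] [0.5636 0.0778 0.125 ]
[-0.1167  0.0019  0.    ]
[ 225.092  -344.3901   -7.8563]
21.62900842252984
```

```bash
python3 -m crank '[{"grip":1,"offset":[15,-22,0],"angular":[0,0,-5]},{"grip":1,"offset":[40,-61,0],"angular":[0,0,-13]},{"grip":1,"offset":[67,-103,0],"angular":[0,0,-21]},{"grip":1,"offset":[94,-145,0],"angular":[0,0,-29]},{"grip":1,"offset":[121,-186,0],"angular":[0,0,-37]},{"grip":1,"offset":[148,-228,0],"angular":[0,0,-45]},{"grip":1,"offset":[175,-269,0],"angular":[0,0,-53]},{"grip":1,"offset":[200,-308,0],"angular":[0,0,-61]},{"grip":1,"offset":[220,-338,0],"angular":[0,0,-67]},{"grip":1,"offset":[225,-345,0],"angular":[0,0,-68.5]}]'
python3 -m crank '[{"grip":1,"offset":[0,0,0],"angular":[0,0,0]},{"grip":1,"offset":[0,0,0],"angular":[0,0,0]}]'
python3 -c "
from h import *
np.set_printoptions(precision=4,suppress=True)
s=manip.sense();print(s['tcp_pos'],s['tool_rot'],s['force'],s['q'])
snap('wrist','w5');snap('scene','s5');snap('top','t5')
crop('w5',(120,20,520,320),2,'c11',2.5)
crop('s5',(310,100,450,240),4,'c12',1.5)"
```

```text
t: 4.3
tcp_pos: [0.5601, 0.0804, 0.2801]
tool_rot: [0.704, 0.71, -0.001, -0.002]
force: [-0.7, -0.7, -0.8]
finger_gap: 0.226
t: 4.5
tcp_pos: [0.5605, 0.0757, 0.2811]
tool_rot: [0.707, 0.708, -0.001, -0.001]
force: [0.5, -0.1, -0.9]
finger_gap: 0.227
[0.5605 0.0757 0.2811] [ 0.7067  0.7075 -0.0013 -0.0008] [ 0.4838 -0.1132 -0.8913] [-0.0628  0.3931  1.5219 -0.001   1.2294 -0.0636]
```

View pics/w5.png

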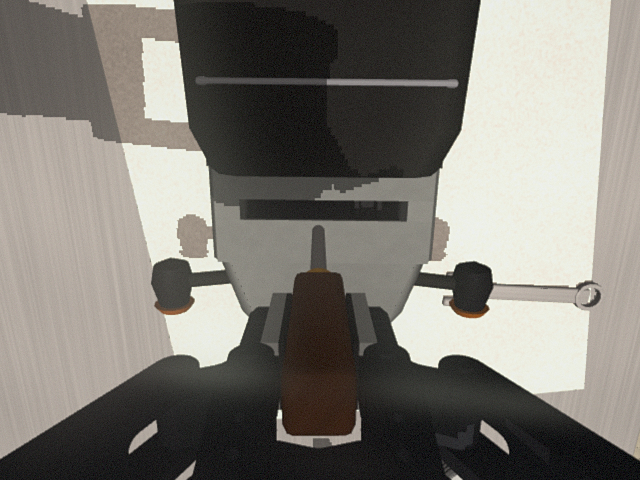

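View pics/c11.png

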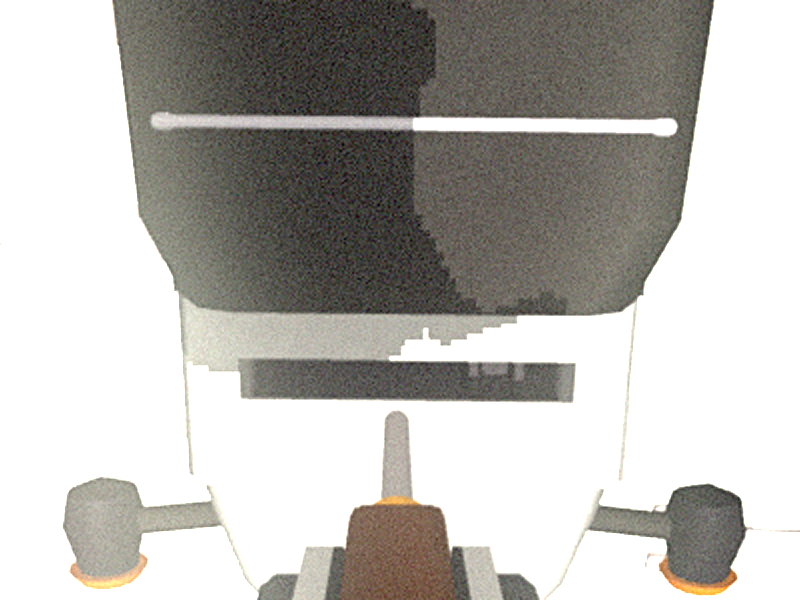

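View pics/c12.png

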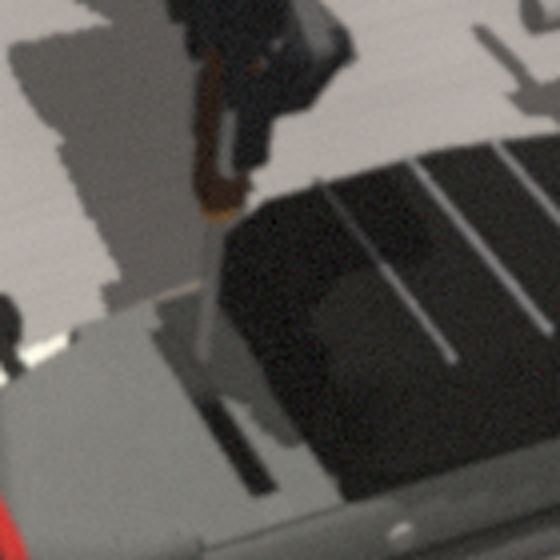

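The catch shows inside the slot at around (365,203) in the wrist image. I'll zoom in on it.

```bash
python3 -c "
from h import *
crop('w5',(330,190,420,226),8.8,'c13',4)"
```

```text
(no output)
```

View pics/c13.png

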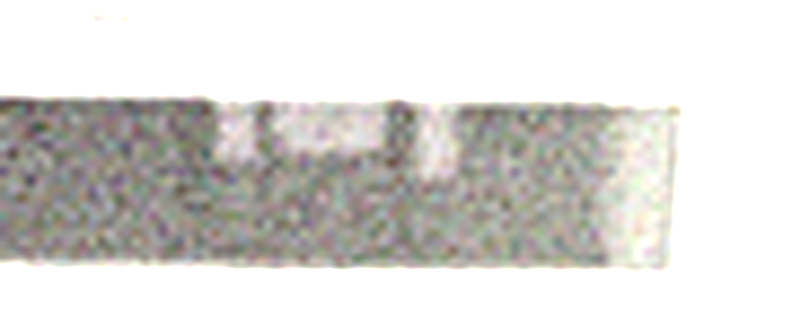

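Run:
```python
from h import *
np.set_printoptions(precision=4,suppress=True)
w=ld("w5"); g=lambda x,y,z: onz(w,x/8.8+330,y/8.8+190,z)
for z in(.099,.103,.106): print("cheekL",g(217,110,z),g(258,110,z),"R",g(415,110,z),g(460,110,z),"mid",(g(237.5,110,z)+g(437.5,110,z))/2)
for z in(.093,.097,.1): print("tab",g(272,110,z),g(388,110,z),g(330,110,z))
h=lambda x,y: onz(w,x/2+120,y/2+20,.125)
C=np.array([h(241,359),h(575,362),h(574,403),h(242,399)]);print("slot",C,C.mean(0))
s=manip.sense(); tip=s['tcp_pos']+Ro.from_quat(s['tool_rot']).apply([0,0,.121]); print("tip",tip,"px",proj(w,tip), onz(w,318.4,229,tip[2]))
```

```text
cheekL [0.589  0.0787 0.099 ] [0.5926 0.0787 0.099 ] R [0.6063 0.0787 0.099 ] [0.6103 0.0787 0.099 ] mid [0.5995 0.0787 0.099 ]
cheekL [0.5886 0.0796 0.103 ] [0.5922 0.0796 0.103 ] R [0.6058 0.0796 0.103 ] [0.6097 0.0796 0.103 ] mid [0.5991 0.0796 0.103 ]
cheekL [0.5884 0.0802 0.106 ] [0.5919 0.0802 0.106 ] R [0.6054 0.0802 0.106 ] [0.6092 0.0802 0.106 ] mid [0.5987 0.0802 0.106 ]
tab [0.5944 0.0774 0.093 ] [0.6047 0.0774 0.093 ] [0.5996 0.0774 0.093 ]
tab [0.594  0.0783 0.097 ] [0.6042 0.0783 0.097 ] [0.5991 0.0783 0.097 ]
tab [0.5937 0.0789 0.1   ] [0.6038 0.0789 0.1   ] [0.5988 0.0789 0.1   ]
slot [[0.5058 0.0864 0.125 ]
 [0.6242 0.0854 0.125 ]
 [0.6248 0.0704 0.125 ]
 [0.5054 0.0717 0.125 ]] [0.565  0.0785 0.125 ]
tip [0.5609 0.075  0.1609] px [317.9875 228.7843] [0.5611 0.0749 0.1609]
```

```bash
python3 -c "
from h import *
crop('w5',(290,210,350,280),8,'c14',2)"
```

```text
(no output)
```

View pics/c14.png

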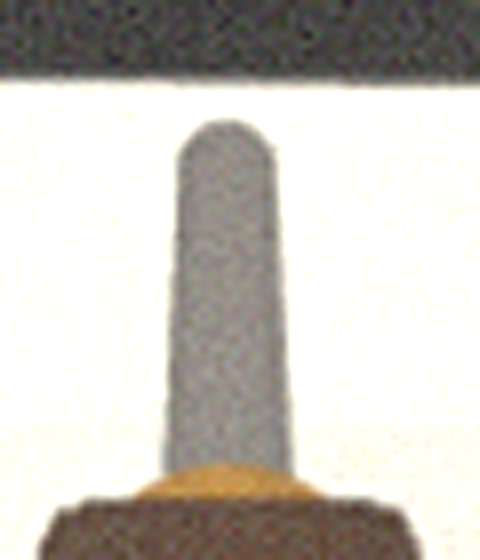

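```bash
python3 -m crank '[{"grip":1,"offset":[2,15,5],"angular":[0,0,0]},{"grip":1,"offset":[4,32,14],"angular":[0,0,0]},{"grip":1,"offset":[4.7,38,20],"angular":[0,0,0]},{"grip":1,"offset":[4.7,38,20],"angular":[0,0,0]},{"grip":1,"offset":[4.7,38,20],"angular":[0,0,0]}]'
python3 -c "
from h import *
np.set_printoptions(precision=4,suppress=True)
s=manip.sense();print(s['tcp_pos'],s['tool_rot'],s['force'])
snap('wrist','w6');snap('scene','s6');snap('top','t6')
crop('w6',(260,170,400,270),5.7,'c15',2.5)"
```

```text
t: 5.15
tcp_pos: [0.5984, 0.0808, 0.262]
tool_rot: [0.707, 0.708, -0.001, -0.001]
force: [0.5, -0.5, -1.9]
finger_gap: 0.225
[0.5984 0.0808 0.262 ] [ 0.7066  0.7076 -0.0006 -0.0006] [ 0.5381 -0.4723 -1.9121]
```

View pics/c15.png

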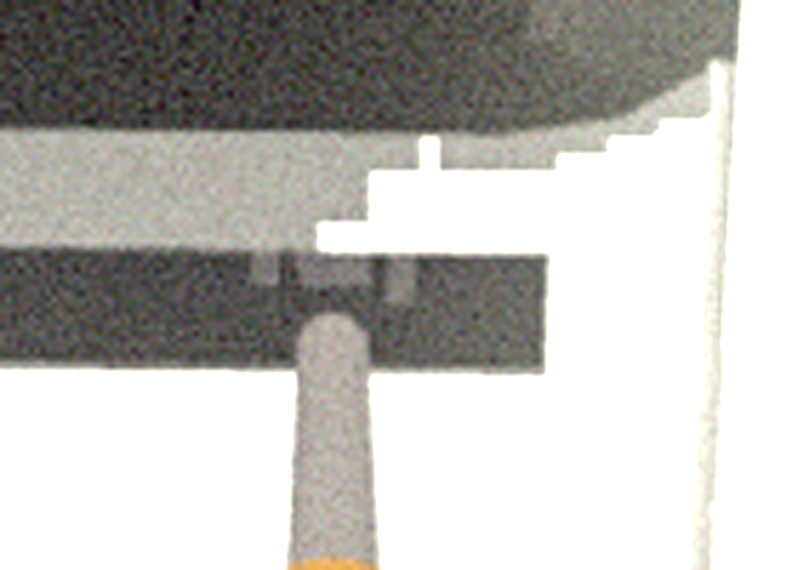

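Run:
```python
from h import *
np.set_printoptions(precision=4,suppress=True)
w=ld("w6"); g=lambda x,y,z: onz(w,x/5.7+260,y/5.7+170,z)
print("tip",g(333,347,.141),"near edge",g(333,312,.141)); print("slot",g(333,251,.125),g(333,368,.125))
for z in (.099,.103,.106): print("cheeks",(g(265,265,z)+g(400,265,z))/2, "tab",g(335,265,z-.006))
```

```text
tip [0.5993 0.0785 0.141 ] near edge [0.5993 0.0825 0.141 ]
slot [0.5992 0.0856 0.125 ] [0.5993 0.0713 0.125 ]
cheeks [0.5992 0.0775 0.099 ] tab [0.5995 0.076  0.093 ]
cheeks [0.5992 0.0785 0.103 ] tab [0.5995 0.077  0.097 ]
cheeks [0.5992 0.0792 0.106 ] tab [0.5995 0.0777 0.1   ]
```

Tip, slot centre and catch agree within 1 mm, so I start the descent: first into the slot, then small steps.

```bash
python3 -m crank '[{"grip":1,"offset":[0,0,8],"angular":[0,0,0]},{"grip":1,"offset":[0,0,16],"angular":[0,0,0]},{"grip":1,"offset":[0,0,24],"angular":[0,0,0]},{"grip":1,"offset":[0,0,30],"angular":[0,0,0]},{"grip":1,"offset":[0,0,30],"angular":[0,0,0]},{"grip":1,"offset":[0,0,30],"angular":[0,0,0]}]'
python3 -c "
from h import *
np.set_printoptions(precision=4,suppress=True)
s=manip.sense();print(s['tcp_pos'],s['tool_rot'],s['force'],s['ft_torque'])
snap('wrist','w7')
crop('w7',(220,130,420,280),4,'c16',2.5)"
```

```text
t: 5.9
tcp_pos: [0.5992, 0.0814, 0.232]
tool_rot: [0.706, 0.708, -0.0, -0.0]
force: [-0.3, -0.1, -1.2]
finger_gap: 0.228
[0.5992 0.0814 0.232 ] [ 0.7062  0.708  -0.0002 -0.0002] [-0.3071 -0.1277 -1.2334] [-0.0493  0.0076  0.0067]
```

View pics/c16.png

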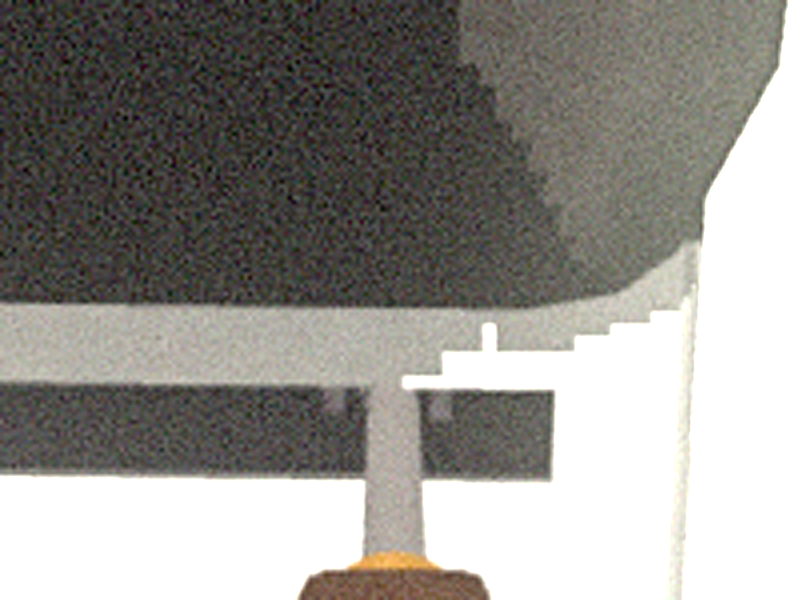

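The rod is in the slot without contact and centred between the cheeks.

```bash
python3 -m crank '[{"grip":1,"offset":[0,0,3],"angular":[0,0,0]},{"grip":1,"offset":[0,0,6],"angular":[0,0,0]},{"grip":1,"offset":[0,0,8],"angular":[0,0,0]},{"grip":1,"offset":[0,0,8],"angular":[0,0,0]}]'
python3 -m crank '[{"grip":1,"offset":[0,0,1],"angular":[0,0,0]},{"grip":1,"offset":[0,0,2],"angular":[0,0,0]},{"grip":1,"offset":[0,0,2],"angular":[0,0,0]}]'
```

```text
t: 6.35
tcp_pos: [0.599, 0.0813, 0.2239]
tool_rot: [0.706, 0.708, -0.0, -0.0]
force: [-0.9, -0.6, -1.0]
finger_gap: 0.225
t: 6.65
tcp_pos: [0.5992, 0.0814, 0.2222]
tool_rot: [0.706, 0.708, -0.0, -0.0]
force: [-0.4, 0.7, -1.0]
finger_gap: 0.228
```

```bash
for i in 1 ; do python3 -m crank '[{"grip":1,"offset":[0,0,1],"angular":[0,0,0]},{"grip":1,"offset":[0,0,2],"angular":[0,0,0]},{"grip":1,"offset":[0,0,2],"angular":[0,0,0]}]'; done
python3 -m crank '[{"grip":1,"offset":[0,0,1],"angular":[0,0,0]},{"grip":1,"offset":[0,0,2],"angular":[0,0,0]},{"grip":1,"offset":[0,0,2],"angular":[0,0,0]}]'
```

```text
t: 6.95
tcp_pos: [0.5991, 0.0813, 0.2201]
tool_rot: [0.706, 0.708, -0.0, -0.0]
force: [-0.5, 0.1, -0.6]
finger_gap: 0.229
t: 7.25
tcp_pos: [0.5991, 0.0813, 0.2181]
tool_rot: [0.706, 0.708, -0.0, -0.0]
force: [0.1, 0.8, -0.7]
finger_gap: 0.228
```

Tip about 28 mm below the top, still no force.

```bash
python3 -m crank '[{"grip":1,"offset":[0,0,1],"angular":[0,0,0]},{"grip":1,"offset":[0,0,2],"angular":[0,0,0]},{"grip":1,"offset":[0,0,2],"angular":[0,0,0]}]'
python3 -m crank '[{"grip":1,"offset":[0,0,1],"angular":[0,0,0]},{"grip":1,"offset":[0,0,2],"angular":[0,0,0]},{"grip":1,"offset":[0,0,2],"angular":[0,0,0]}]'
```

```text
t: 7.55
tcp_pos: [0.5993, 0.0813, 0.2164]
tool_rot: [0.706, 0.708, 0.0, 0.0]
force: [0.1, 0.2, 0.1]
finger_gap: 0.225
t: 7.85
tcp_pos: [0.5994, 0.0811, 0.2155]
tool_rot: [0.706, 0.708, 0.0, 0.001]
force: [-1.1, -0.8, 3.9]
finger_gap: 0.225
```

Contact at about 30 mm below the top with 4–5 N. That fits the tab, since it's deeper than any cheek. Now press gently.

```bash
python3 -m crank '[{"grip":1,"offset":[0,0,1],"angular":[0,0,0]},{"grip":1,"offset":[0,0,2],"angular":[0,0,0]},{"grip":1,"offset":[0,0,2],"angular":[0,0,0]}]'
python3 -m crank '[{"grip":1,"offset":[0,0,1],"angular":[0,0,0]},{"grip":1,"offset":[0,0,2],"angular":[0,0,0]},{"grip":1,"offset":[0,0,2],"angular":[0,0,0]}]'
```

```text
t: 8.15
tcp_pos: [0.5995, 0.0805, 0.2138]
tool_rot: [0.706, 0.708, -0.0, 0.001]
force: [-1.3, -2.1, 6.5]
finger_gap: 0.226
t: 8.45
tcp_pos: [0.5995, 0.08, 0.2119]
tool_rot: [0.706, 0.708, -0.001, 0.001]
force: [-2.4, -2.5, 7.5]
finger_gap: 0.227
```

```bash
python3 -c "
from h import *
np.set_printoptions(precision=4,suppress=True)
snap('wrist','w8')
s=manip.sense();print(s['tcp_pos'],s['tool_rot'],s['force'],s['ft_torque'])
crop('w8',(220,130,420,280),4,'c17',2.5)"
```

```text
[0.5995 0.08   0.212 ] [ 0.706   0.7082 -0.0007  0.0015] [-1.7231 -2.5529  6.6923] [-0.8227  0.5775 -0.051 ]
```

View pics/c17.png

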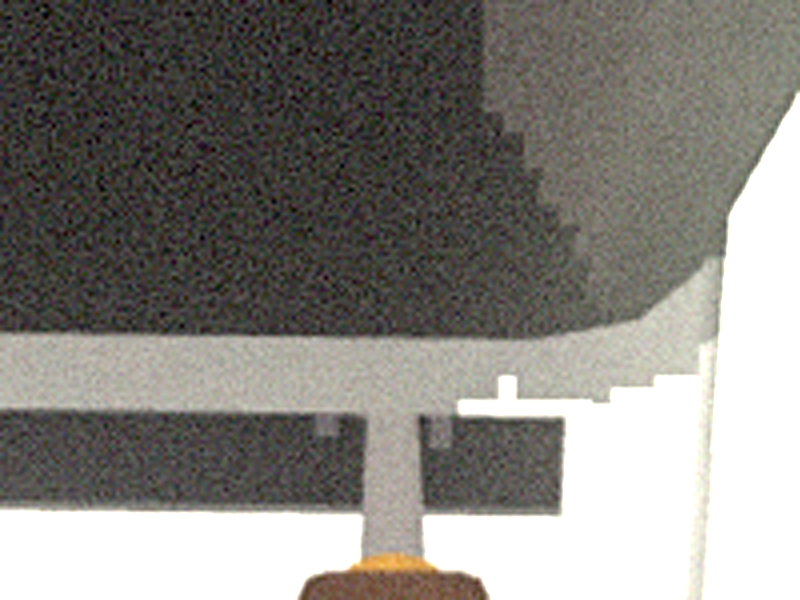

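Contact force is about 7–8 N. The rod sits about 1 mm towards the right cheek, giving a small side force. I'll ease it 1 mm to −x and go on.

```bash
python3 -m crank '[{"grip":1,"offset":[-0.5,-1,0],"angular":[0,0,0]},{"grip":1,"offset":[-0.5,-1,1],"angular":[0,0,0]},{"grip":1,"offset":[-0.5,-1,1],"angular":[0,0,0]}]'
python3 -m crank '[{"grip":1,"offset":[0,0,1],"angular":[0,0,0]},{"grip":1,"offset":[0,0,1.5],"angular":[0,0,0]},{"grip":1,"offset":[0,0,1.5],"angular":[0,0,0]}]'
```

```text
t: 8.8
tcp_pos: [0.5992, 0.0795, 0.211]
tool_rot: [0.706, 0.708, -0.0, 0.002]
force: [-0.8, -2.4, 6.1]
finger_gap: 0.231
t: 9.1
tcp_pos: [0.5992, 0.0791, 0.2094]
tool_rot: [0.706, 0.708, -0.0, 0.002]
force: [-0.9, -3.1, 5.8]
finger_gap: 0.226
```

```bash
python3 -m crank '[{"grip":1,"offset":[-1,0,0.5],"angular":[0,0,0]},{"grip":1,"offset":[-1,0,1],"angular":[0,0,0]},{"grip":1,"offset":[-1,0,1],"angular":[0,0,0]}]'
python3 -c "
from h import *
np.set_printoptions(precision=4,suppress=True)
snap('wrist','w9')
s=manip.sense();print(s['tcp_pos'],s['tool_rot'],s['force'],s['ft_torque'])
a=cv2.imread('pics/w9.png');b=cv2.imread('pics/w8.png');print(np.abs(a[:170,170:480].astype(int)-b[:170,170:480]).mean())
crop('w9',(220,130,420,280),4,'c18',2.5)"
```

```text
t: 9.4
tcp_pos: [0.5991, 0.0788, 0.2077]
tool_rot: [0.706, 0.708, 0.0, 0.002]
force: [-0.4, -2.4, 6.5]
finger_gap: 0.231
[0.5991 0.0788 0.2078] [0.7061 0.7081 0.0001 0.0015] [-1.5818 -3.4283  6.4248] [-1.0175  0.1672 -0.0601]
17.069082858950033
```

View pics/c18.png

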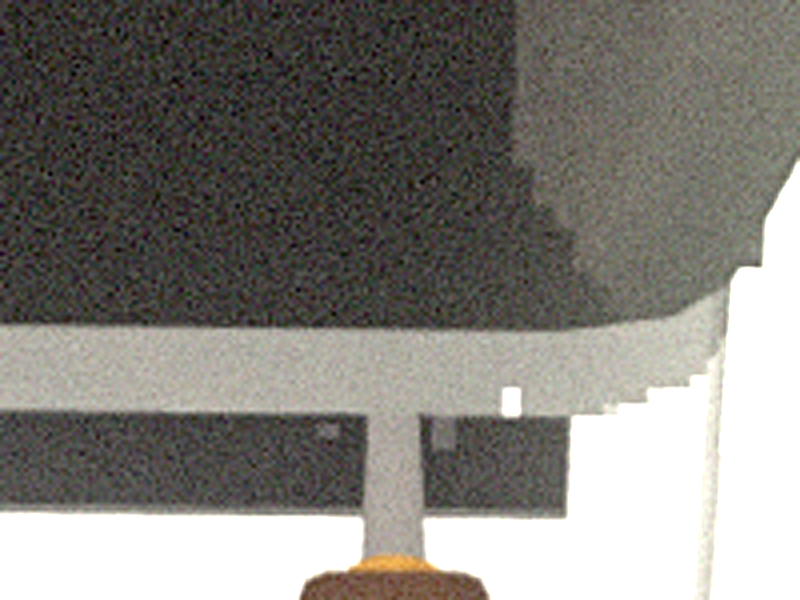

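```bash
python3 -c "
from h import *
snap('scene','s9')
crop('s6',(300,100,520,260),3.6,'a',1.6);crop('s9',(300,100,520,260),3.6,'b',1.6)
cv2.imwrite('pics/c19.png',cv2.resize(np.vstack([cv2.imread('pics/a.png'),cv2.imread('pics/b.png')]),(410,600)))"
```

```text
(no output)
```

View pics/c19.png

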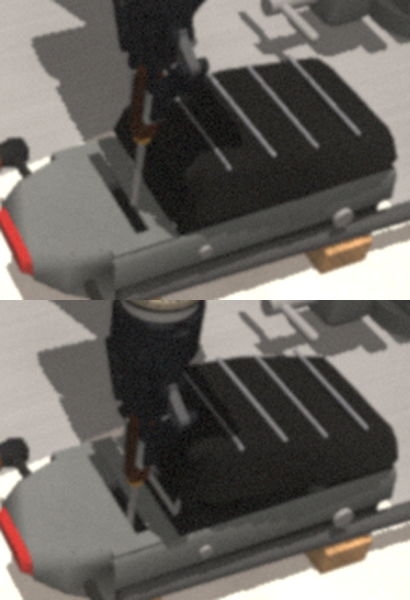

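The seat has sprung up: in the lower picture the gap under its rear edge is open. Next I withdraw straight up, retracing.

```bash
python3 -m crank '[{"grip":1,"offset":[0.5,0,-3],"angular":[0,0,0]},{"grip":1,"offset":[1,0.3,-7],"angular":[0,0,0]},{"grip":1,"offset":[1.5,0.6,-12],"angular":[0,0,0]},{"grip":1,"offset":[1.5,0.6,-20],"angular":[0,0,0]},{"grip":1,"offset":[1.5,0.6,-30],"angular":[0,0,0]},{"grip":1,"offset":[1.5,0.6,-45],"angular":[0,0,0]},{"grip":1,"offset":[1.5,0.6,-65],"angular":[0,0,0]},{"grip":1,"offset":[1.5,0.6,-80],"angular":[0,0,0]},{"grip":1,"offset":[1.5,0.6,-80],"angular":[0,0,0]}]'
python3 -c "
from h import *
np.set_printoptions(precision=4,suppress=True)
s=manip.sense();print(s['tcp_pos'],s['tool_rot'],s['force'],s['ft_torque'],s['q'])
snap('wrist','w10');snap('scene','s10')
g=pickle.load(open('grasp.pkl','rb')); print(g['tcp_pos'],tool([*g['tcp_pos'][:2],s['tcp_pos'][2]]), (Ro.from_quat(s['tool_rot']).inv()*Ro.from_quat(g['tool_rot'])).as_rotvec(degrees=True))
crop('s10',(280,60,560,270),2.8,'c20',1.5)"
```

```text
t: 10.4
tcp_pos: [0.6002, 0.0815, 0.2895]
tool_rot: [0.706, 0.708, 0.002, 0.002]
force: [-0.1, -0.2, -1.1]
finger_gap: 0.227
[0.6002 0.0815 0.2895] [0.7062 0.708  0.0019 0.0018] [-0.1013 -0.1532 -1.1355] [ 0.0009 -0.0509 -0.0299] [-0.0495  0.4398  1.4173  0.0004  1.2793 -0.0521]
[ 0.4799 -0.3279  0.1289] [-409.1135 -119.6438   -2.7984] [ 0.1033 -0.2283 68.5323]
```

View pics/w10.png

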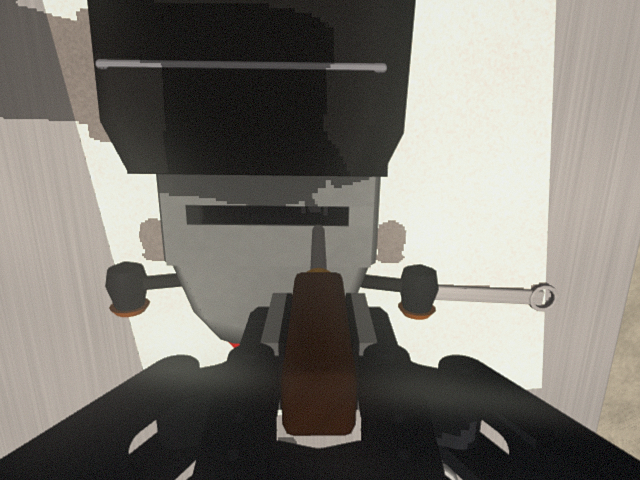

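View pics/c20.png

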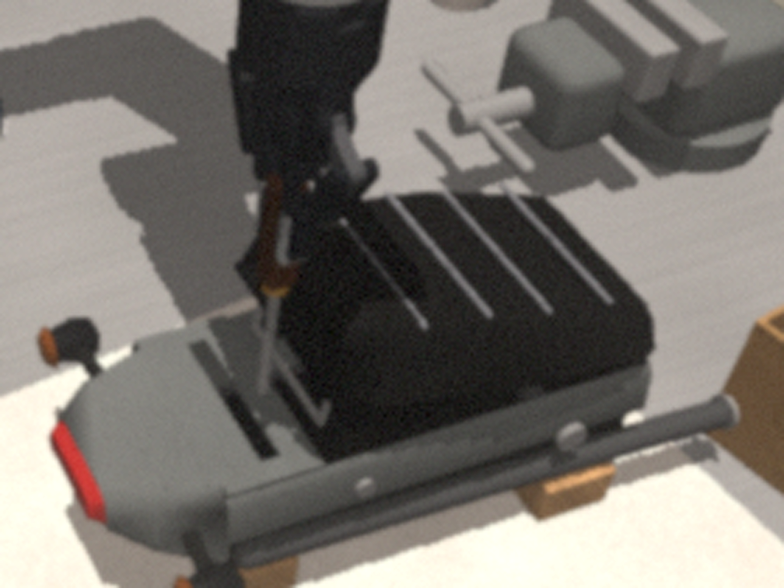

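```bash
python3 -m crank '[{"grip":1,"offset":[-20,-6,0],"angular":[0,0,4]},{"grip":1,"offset":[-60,-18,0],"angular":[0,0,11]},{"grip":1,"offset":[-105,-31,0],"angular":[0,0,18.5]},{"grip":1,"offset":[-150,-44,0],"angular":[0,0,26]},{"grip":1,"offset":[-195,-57,0],"angular":[0,0,33.5]},{"grip":1,"offset":[-240,-70,0],"angular":[0,0,41]},{"grip":1,"offset":[-285,-83,0],"angular":[0,0,48.5]},{"grip":1,"offset":[-330,-97,0],"angular":[0,0,56]},{"grip":1,"offset":[-375,-110,0],"angular":[0,0,63]},{"grip":1,"offset":[-409,-120,0],"angular":[0,0,68.5]}]'
python3 -m crank '[{"grip":1,"offset":[0,0,0],"angular":[0,0,0]},{"grip":1,"offset":[0,0,0],"angular":[0,0,0]},{"grip":1,"offset":[0,0,0],"angular":[0,0,0]}]'
cat > tip.py <<'E'
from h import *
import sys
np.set_printoptions(precision=4,suppress=True)
n=sys.argv[1]
s=manip.sense();print(s['tcp_pos'],s['tool_rot'],s['force'])
w=snap('wrist',n)
g=pickle.load(open('grasp.pkl','rb')); tz=s['tcp_pos'][2]-.121
print("to grasp",tool(g['tcp_pos']), (Ro.from_quat(s['tool_rot']).inv()*Ro.from_quat(g['tool_rot'])).as_rotvec(degrees=True))
print("tip by nominal px", onz(w,318.4,231,tz))
crop(n,(250,150,450,290),4,n+'c',1.6)
E
python3 tip.py w11
```

```text
t: 11.5
tcp_pos: [0.4782, -0.3301, 0.2853]
tool_rot: [0.983, 0.185, -0.001, -0.001]
force: [0.5, 0.3, -0.8]
finger_gap: 0.228
t: 11.8
tcp_pos: [0.4796, -0.3266, 0.2859]
tool_rot: [0.982, 0.188, -0.0, -0.001]
force: [-1.2, 0.6, -1.9]
finger_gap: 0.228
[ 0.4796 -0.3266  0.2859] [ 0.9821  0.1883 -0.0005 -0.0012] [-1.1989  0.6031 -1.8852]
to grasp [ -0.4252   1.7387 157.2641] [-0.2934  0.0794  0.0904]
tip by nominal px [ 0.4785 -0.3274  0.1649]
```

View pics/w11c.png

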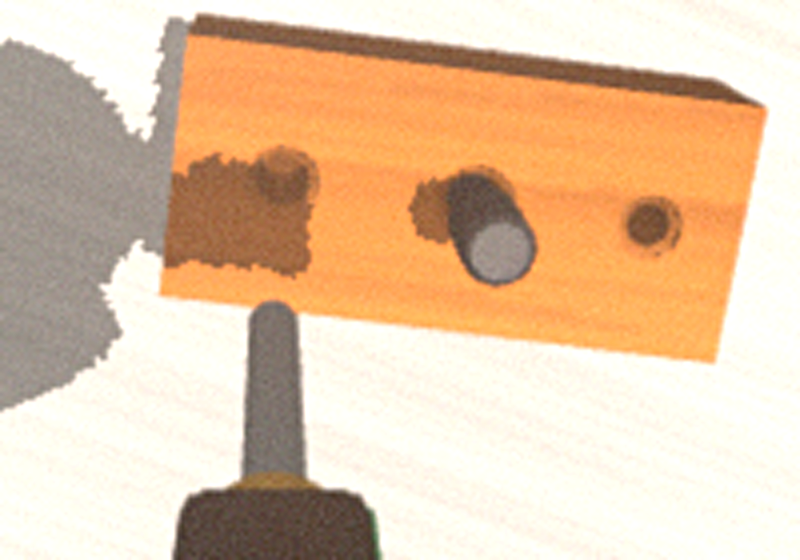

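```bash
python3 - <<'E'
from h import *
np.set_printoptions(precision=4,suppress=True)
w=ld("w11"); g=lambda x,y,z=.048: onz(w,x/4+250,y/4+150,z)
print("hole0",g(288,176),"hole2",g(655,226))
S=np.array([g(188,34),g(766,108),g(716,362),g(161,296)]);c=S.mean(0);u=(S[0]+S[3]-S[1]-S[2]);u/=np.linalg.norm(u);print("stand c",c,u,"hole0",c+.04*u,"h0 from h2",g(655,226)+.08*u, [np.linalg.norm(S[i]-S[i-1]) for i in range(4)])
tip=g(273,303+24,.165);print("tip",tip)
h=c+.04*u; 
R=Ro.from_quat(manip.sense()["tool_rot"]); 
for q in (h,g(288,176)): print("tool move",R.inv().apply(q-tip)*1000)
E
python3 -c "
from h import *
crop('w11',(300,175,345,210),16,'c21',2)"
```

```text
hole0 [ 0.4807 -0.3297  0.048 ] hole2 [ 0.5008 -0.4113  0.048 ]
stand c [ 0.4893 -0.3679  0.048 ] [-0.2517  0.9678  0.    ] hole0 [ 0.4792 -0.3292  0.048 ] h0 from h2 [ 0.4807 -0.3339  0.048 ] [np.float64(0.059963604109209256), np.float64(0.12921866051999203), np.float64(0.059463525458094746), np.float64(0.12949987011477043)]
tip [ 0.478  -0.3275  0.165 ]
tool move [  0.4755   2.2516 116.9957]
tool move [  1.6999   3.3267 116.9931]
```

View pics/c21.png

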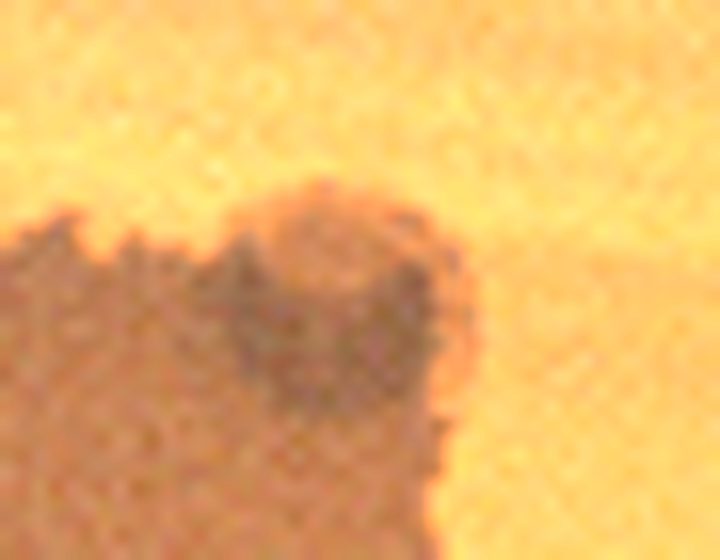

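```bash
python3 -m crank '[{"grip":1,"offset":[1,2.7,30],"angular":[0,0,0]},{"grip":1,"offset":[1,2.7,65],"angular":[0,0,0]},{"grip":1,"offset":[1,2.7,90],"angular":[0,0,0]},{"grip":1,"offset":[1,2.7,102],"angular":[0,0,0]},{"grip":1,"offset":[1,2.7,102],"angular":[0,0,0]},{"grip":1,"offset":[1,2.7,102],"angular":[0,0,0]}]'
python3 tip.py w12
```

```text
t: 12.45
tcp_pos: [0.4826, -0.33, 0.1857]
tool_rot: [0.982, 0.188, 0.0, 0.001]
force: [-0.7, -0.4, -0.8]
finger_gap: 0.225
[ 0.4826 -0.33    0.1857] [0.9821 0.1882 0.0005 0.0007] [-0.6816 -0.3517 -0.8357]
to grasp [-1.8346 -3.6615 57.3752] [-0.0567  0.0102  0.0897]
tip by nominal px [ 0.4819 -0.3313  0.0647]
```

View pics/w12c.png

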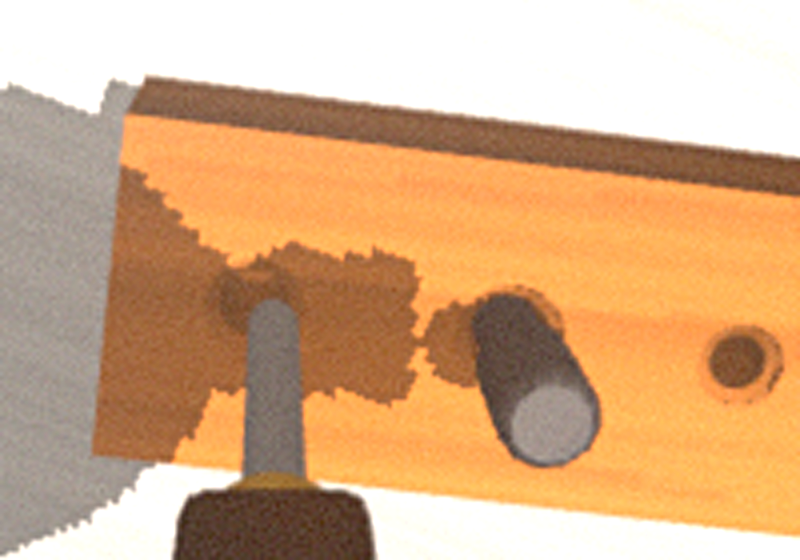

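```bash
python3 - <<'E'
from h import *
np.set_printoptions(precision=4,suppress=True)
w=ld("w12"); g=lambda x,y,z=.048: onz(w,x/4+250,y/4+150,z)
tip=g(272,322,.0647);print("tip",tip,"hole",g(252,297))
R=Ro.from_quat(manip.sense()["tool_rot"]); print("tool move",R.inv().apply(g(252,297)-tip)*1000)
# hole0 from hole2 spacing
a=ld("w11"); 
print("hole2",g(742,363)," +vec", g(742,363)+(onz(a,322,194,.048)-onz(a,655/4+250,226/4+150,.048)))
# left end of stand: hole0 is 25 mm from +y end, 30 from sides
S0,S3=g(124,114),g(93,455);m=(S0+S3)/2;u=np.array([-.2517,.9678,0]);print("end-based",m-.025*u)
E
python3 -c "
from h import *
crop('w12',(290,200,345,245),13,'c22',2.5)"
```

```text
tip [ 0.4821 -0.3309  0.0647] hole [ 0.4806 -0.3279  0.048 ]
tool move [-0.3568 -3.4076 16.6902]
hole2 [ 0.5006 -0.4102  0.048 ]  +vec [ 0.4805 -0.3286  0.048 ]
end-based [ 0.4791 -0.3291  0.048 ]
```

View pics/c22.png

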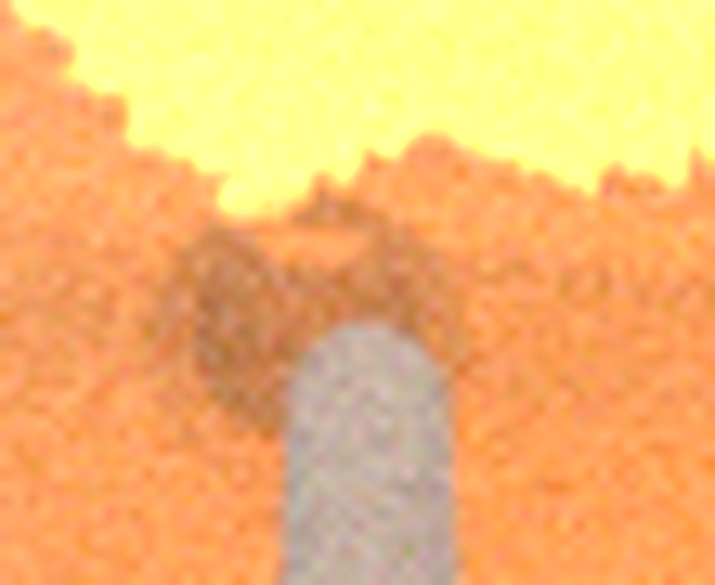

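Run:
```python
from h import *
np.set_printoptions(precision=4,suppress=True)
w=ld("w12"); g=lambda x,y,z=.048: onz(w,x,y,z)
R=Ro.from_quat(manip.sense()["tool_rot"]); h=g(314,225.8); t=g(318.4,230.8,.0647); print(h,t,R.inv().apply(h-t)*1000)
```

```text
[ 0.4798 -0.329   0.048 ] [ 0.482  -0.3313  0.0647] [-1.2439 -2.9898 16.6903]
```

```bash
python3 -m crank '[{"grip":1,"offset":[-1.2,-3,3],"angular":[0,0,0]},{"grip":1,"offset":[-1.2,-3,8],"angular":[0,0,0]},{"grip":1,"offset":[-1.2,-3,11],"angular":[0,0,0]},{"grip":1,"offset":[-1.2,-3,11],"angular":[0,0,0]},{"grip":1,"offset":[-1.2,-3,11],"angular":[0,0,0]}]'
python3 tip.py w13;python3 -c "
from h import *
crop('w13',(290,200,345,245),13,'c23',2.5)"
```

```text
t: 13.0
tcp_pos: [0.4795, -0.3278, 0.1738]
tool_rot: [0.982, 0.188, -0.0, -0.0]
force: [-0.1, -0.4, -1.1]
finger_gap: 0.23
[ 0.4795 -0.3278  0.1738] [ 0.9822  0.1876 -0.     -0.    ] [-0.0732 -0.4355 -1.1199]
to grasp [ 0.3141  0.166  44.9357] [-0.1475  0.0535  0.0157]
tip by nominal px [ 0.4786 -0.3289  0.0528]
```

View pics/c23.png

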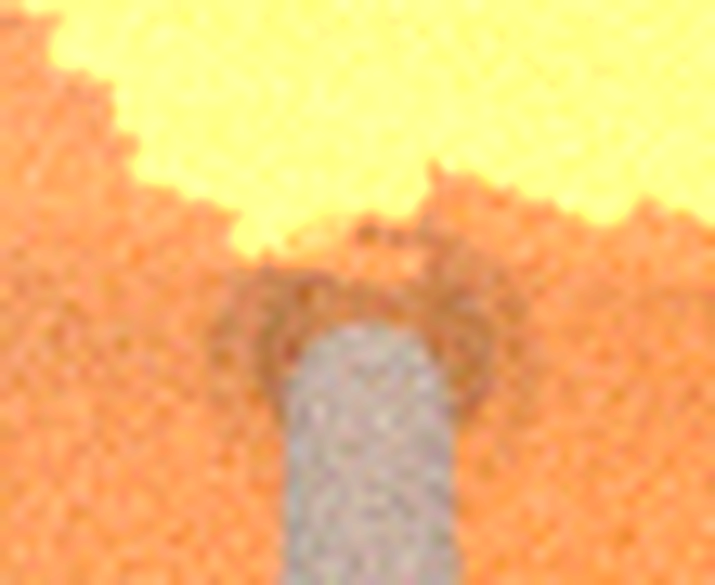

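The tip is centred over its hole, with the ring at 215–530 px and the tip at 370 px. The TCP also matches the grasp pose within 0.4 mm, so I lower it.

```bash
python3 -m crank '[{"grip":1,"offset":[0.2,0,5],"angular":[0,0,0]},{"grip":1,"offset":[0.2,0,10],"angular":[0,0,0]},{"grip":1,"offset":[0.2,0,15],"angular":[0,0,0]},{"grip":1,"offset":[0.2,0,15],"angular":[0,0,0]}]'
python3 -c "
from h import *
s=manip.sense();g=pickle.load(open('grasp.pkl','rb'));print('to grasp',tool(g['tcp_pos']),s['force'])"
```

```text
t: 13.45
tcp_pos: [0.4791, -0.3271, 0.1577]
tool_rot: [0.982, 0.188, -0.001, -0.001]
force: [-0.5, 0.4, -1.5]
finger_gap: 0.227
to grasp [ 0.43425502  1.06741516 28.78806372] [-0.51913651  0.37110353 -1.46493654]
```

Inside the hole with no force. I'll continue and correct the drift.

```bash
python3 -m crank '[{"grip":1,"offset":[0.3,0.5,6],"angular":[0,0,0]},{"grip":1,"offset":[0.3,0.8,13],"angular":[0,0,0]},{"grip":1,"offset":[0.3,0.8,20],"angular":[0,0,0]},{"grip":1,"offset":[0.3,0.8,25],"angular":[0,0,0]},{"grip":1,"offset":[0.3,0.8,25],"angular":[0,0,0]}]'
python3 -c "
from h import *
s=manip.sense();g=pickle.load(open('grasp.pkl','rb'));print('to grasp',tool(g['tcp_pos']),s['force'])"
```

```text
t: 13.95
tcp_pos: [0.4798, -0.3278, 0.1327]
tool_rot: [0.982, 0.188, -0.001, -0.001]
force: [-0.9, 0.0, -1.0]
finger_gap: 0.225
to grasp [0.08930461 0.14364487 3.82710629] [-0.89227964  0.04054305 -1.04251231]
```

```bash
python3 -m crank '[{"grip":1,"offset":[0,0,1.5],"angular":[0,0,0]},{"grip":1,"offset":[0,0,3],"angular":[0,0,0]},{"grip":1,"offset":[0,0,3],"angular":[0,0,0]}]'
```

```text
t: 14.25
tcp_pos: [0.4803, -0.3283, 0.1308]
tool_rot: [0.982, 0.188, 0.0, 0.0]
force: [-0.2, -0.1, -0.8]
finger_gap: 0.227
```

```bash
python3 -m crank '[{"grip":1,"offset":[-0.3,-0.5,1],"angular":[0,0,0]},{"grip":1,"offset":[-0.3,-0.5,2],"angular":[0,0,0]},{"grip":1,"offset":[-0.3,-0.5,2],"angular":[0,0,0]}]'
```

```text
t: 14.55
tcp_pos: [0.4798, -0.328, 0.129]
tool_rot: [0.982, 0.188, 0.0, 0.0]
force: [0.2, -0.7, -0.4]
finger_gap: 0.226
```

```bash
python3 -m crank '[{"grip":1,"offset":[0,0,0.7],"angular":[0,0,0]},{"grip":1,"offset":[0,0,1],"angular":[0,0,0]},{"grip":1,"offset":[0,0,1],"angular":[0,0,0]}]'
```

```text
t: 14.85
tcp_pos: [0.48, -0.328, 0.1289]
tool_rot: [0.982, 0.188, 0.0, 0.0]
force: [-0.9, 0.7, 6.4]
finger_gap: 0.23
```

It's bottomed, at the same height and force as when I grasped it. Release and lift.

```bash
python3 -m crank '[{"grip":0.7,"offset":[0,0,-1],"angular":[0,0,0]},{"grip":0.6,"offset":[0,0,-1],"angular":[0,0,0]},{"grip":0.4,"offset":[0,0,-1],"angular":[0,0,0]},{"grip":0.2,"offset":[0,0,-1],"angular":[0,0,0]},{"grip":0.2,"offset":[0,0,-1],"angular":[0,0,0]}]' 20
python3 tip.py w14
```

```text
t: 15.35
tcp_pos: [0.4798, -0.3279, 0.1286]
tool_rot: [0.982, 0.188, -0.0, -0.0]
force: [-0.1, 0.5, 1.0]
finger_gap: 0.798
[ 0.4798 -0.3279  0.1286] [ 0.9822  0.1877 -0.0001 -0.0001] [-0.0839  0.5058  1.0444]
to grasp [ 0.1161  0.0204 -0.219 ] [-0.155   0.0552  0.0221]
tip by nominal px [ 0.4789 -0.329   0.0076]
```

View pics/w14.png

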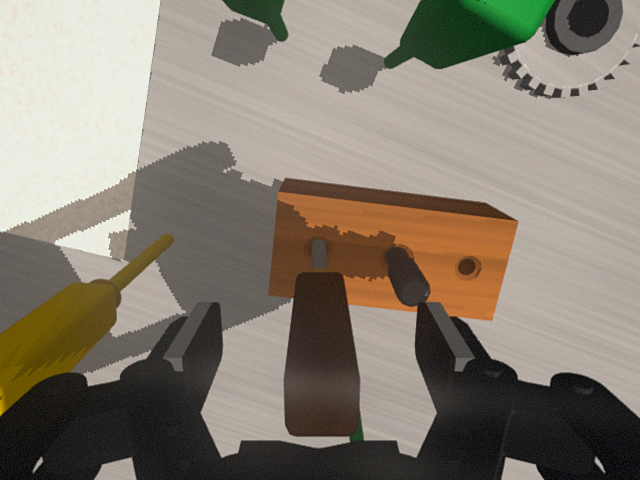

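The rod stands in its hole and is clear of the pads. Lifting away straight up.

```bash
python3 -m crank '[{"grip":0.2,"offset":[0,0,-15],"angular":[0,0,0]},{"grip":0.2,"offset":[0,0,-45],"angular":[0,0,0]},{"grip":0.2,"offset":[0,0,-80],"angular":[0,0,0]},{"grip":0.2,"offset":[0,0,-120],"angular":[0,0,0]},{"grip":0.2,"offset":[0,0,-160],"angular":[0,0,0]},{"grip":0.2,"offset":[0,0,-160],"angular":[0,0,0]},{"grip":0.2,"offset":[0,0,-160],"angular":[0,0,0]}]'
python3 tip.py w15; python3 -c "
from h import *
snap('scene','s15');snap('top','t15')"
```

```text
t: 16.1
tcp_pos: [0.48, -0.3281, 0.2898]
tool_rot: [0.982, 0.188, 0.001, 0.001]
force: [-0.6, 0.5, -0.5]
finger_gap: 0.803
[ 0.48   -0.3281  0.2898] [0.9822 0.1877 0.0006 0.0009] [-0.5791  0.4963 -0.4881]
to grasp [  0.4516   0.8521 159.327 ] [-0.0248  0.001   0.0259]
tip by nominal px [ 0.4793 -0.3294  0.1688]
```

View pics/w15.png

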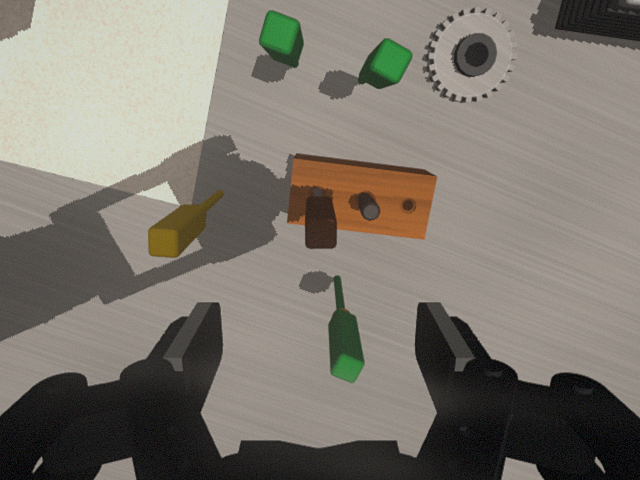

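View pics/s15.png

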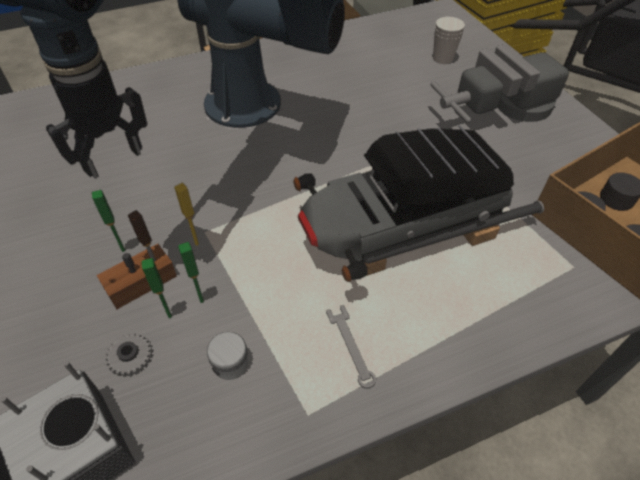

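The scene view shows the seat up, the rod upright at (141,228), the drift at (128,262), and the gear, piston, wrench and lookalikes where they were at the start. The robot is clear of everything, so I'm handing in.

```bash
python3 -c "
from station import manip
print(manip.sign_off())"
```

```text
the job is handed in; nothing more can be done
None
```

The seat is released and sprung up, and the release rod is back upright in its own hole. I handed the job in just after 16 s on the robot's clock, well under the 58 s limit.

- **Finding the catch:** the wrist camera showed the catch inside the slot, about 34 mm from the slot's centre towards +x. I fed the rod in between its cheeks without touching the cowl.
- **Pressing the tab:** I met the tab about 30 mm below the cowl's top. I pressed it about 8 mm, in small steps, and the measured force stayed at or below about 7.5 N down the rod.
- **Side load:** while pressing, the rod also took up to about 3.4 N sideways. It was about 1 mm towards the right cheek, so I eased it over by 1 mm. The y side load remained until I withdrew, and I did not find its cause.
- **Returning the rod:** it bottomed in the hole at the same height and force (about 7 N) as when I picked it up.
- **Last checks:** the final pictures show the seat up and the rod standing. By eye, the drift, gear, piston, wrench and look-alikes are where they started, and the gripper is clear of everything.

The seat's angle was judged from the pictures only, as the robot gives no reading for it. None of the checks failed. The cameras disagreed by up to about 4 mm on the slot's position, so I relied on the wrist camera's view of the rod tip relative to the slot.

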